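Show a mounted slide over the light pad, label up

ROBOT

A 7-joint arm with a two-finger parallel gripper is mounted at the origin on the work surface. World frame = base frame: x ahead of the robot, y to its left, z up, the work surface at z = 0. Lengths are in m, angles in rad, forces in N, time in s.
With the tool pointing down it reaches from about 0.4 to 0.925 m from the base axis. Payload 5.6 kg.
Tool frame: the origin (TCP) lies between the finger pads; the fingertips stand 14 mm ahead of it and the grasp point (between the pads) lies 5 mm behind it (ctrl.tcp_to_tips is the distance from the TCP to the fingertips, in m); x points along the fingers, y is the direction in which the jaws open and shut, and the axes are right-handed (so a half turn about x gives the same grasp; the last joint's range is limited). The gripper opens to 85 mm and grips with 20 to 120 N. Pads are 22 mm wide; open, the fingers measure 114 mm over their backs; the gripper's body (76 mm by 85 mm) begins 54 mm behind the grasp point. The pads swing forward as they close: fully open they stand 13 mm farther back than shut.
Start: joints at [-1.285, 0.468, -0.012, 1.603, 0.006, 1.071, -0.056], TCP at [0.21, 0.615, 0.218] pointing down, gripper open.
Joint ranges: [-2.53, 2.53], [-0.31, 2.02], [-1.57, 1.55], [0.28, 2.44], [-1.29, 4.43], [0.15, 1.84], [-2.92, 2.92]. Speed limits (rad/s): [2.57, 2.57, 3.14, 3.14, 3.14, 3.14, 3.14].

INTERFACE

Orientations are given as a rotation vector (axis times angle).
In Python, from cell import ctrl gives the robot as it stands. The module is installed in compiled form; this text tells all that it offers.
- The arm moves only by the tool send_rows, never from a script. Its argument "deltas" is text: rows parted by semicolons, each of 7 numbers parted by spaces: the shift along the tool's x, y, z in mm, then the turn, a rotation vector about the tool's x, y, z in rad, then the opening, from -1 (shut) to 1 (fully open), so that 0 is half open. In form: x y z rx ry rz gripper; .... A call has 1 to 12 rows; each row shifts and turns the commanded pose from where the row before left it, along the tool's axes as they then stand; what a row does not reach is not made up. A row lasts 1/10 s, in which the tool goes at most 50 mm and 8.59 degrees, less where a joint would pass 70% of its speed; a pose out of reach is approached as far as the arm can. A call is refused whole if a number of a shift passes 50 or a number of a turn 0.15, either way. A call with a gripper value outside its range is refused whole. The fingers move at their own pace and stop on an object; "force" is the grip in N (left out, the last holds). Time passes only in rows, so rows that do not move let the fingers close. It gives the time, the measured TCP pose, the force and the opening at its end, in the units of the state.
- ctrl.sense(): the state, without advancing time (a new reading comes with each control period).
- ctrl.snapshot(name): name is "scene" or "side" or "wrist"; returns a dict with "frame" (384x512x3 uint8, red, green, blue), "fx", "fy", "cx", "cy" (pixels), "T" (4x4, takes a point from camera to world coordinates). Camera axes: x right, y up, looking along -z (the intrinsics and any distortion apply to the point x, -y, -z); pixel columns grow to the right and rows downward; lengths in m; the calibration is good to about 2 mm. A picture is of the moment at which its call begins. There is no depth.
- ctrl.hand_in(): hands the job in, once; it reports no verdict.
Trained networks look in a picture, given as the dict that the camera call returned (one of the last four; its "shot" number tells which), for a name from the list of things; names that differ only in an ending like _2 or _b are one class to them, and where a whole thing is asked for, a point or a joint stands for the part that bears it (a point fixed in the world has none). Each returns a list of dicts, best first, with "score" (0 to 1); they miss things now and then, are a little off and sometimes report something else, mostly with a low value. They report only what shows in the picture. A call takes as long as a camera call. They do not tell look-alikes from the thing itself.
- ctrl.boxes_of(picture, name): "position" ([x, y, z] in m, in the coordinates of the camera as it stood for that picture, good to about 4 mm: the middle of the surface that is visible of it).
- ctrl.silhouettes(picture, name): "pixels" (384x512 bool, what is visible of it).
The state is a dict: "clock": time; "joints": joint angles; "qd": joint speeds; "effort": joint torques, N m; "tcp_pos": TCP position; "tool_rot": TCP orientation; "wrist_force": force on the tool from outside, world axes, zero at the start; "ft_torque": the same for the moment, N m; "opening": finger opening in m.
Only numpy, scipy, OpenCV 4.12 (cv2) and the standard library are available. Lean on these libraries where they do the work, as an engineer would, in place of code of your own. Each camera call takes 0.05 s, during which the arm holds its last target.

TASK

Three specimen slides stand on end in the drying rack: take out the middle-sized one, the 38 mm wide slide, leaving the other two standing where they are, and show it over the light pad: hold it about a hand's breadth above the middle of the pad, lying level with its label face up and its frosted end towards the pad's switch strip. The frosting also shows through from behind, so go by the notched corner to tell the label face. Finish still holding the slide there, not laid down.

Things in the scene. Friction and masses are not known exactly. Their poses are not given: they have to be found in the camera images.
- slide_medium: The slide to show: clear resin, 75 mm long, 38 wide, 5 thick, about 18 g, a stained section cast in it, standing on its plain end. Origin at its centre; z along the length to the frosted end (up at the start), x out of the label face, y across the width. The last 20 mm are frosted on the label face and show faintly from behind. Can be pinched by its long edges from above, hand tilted
- slide_notch (a point): the middle of the 9 x 9 mm square notch in one corner of the 38 mm slide's frosted end, on its +y side: seen from the label side with the frosted end up, the notch is at the upper right (the same on all three slides)
- slide_narrow: Look-alike slide, 75 x 25 x 5 mm, same frames and notch, standing in another bay of the rack, to be left standing
- slide_wide: Look-alike slide, 75 x 50 x 5 mm, same frames and notch, standing in another bay of the rack, label facing the opposite way, to be left standing
- rack: Fixed grey plastic drying rack, 74 x 270 mm, alike from both sides, its heading varies widely; origin at the centre of its underside, y along the length. One groove along y, 7 mm wide, 14 deep (floor 6, top 20 mm above the bench), ribs part it into three bays at y = -90, 0, 90 mm. A slide stands loosely upright in each, all in line edge to edge, at least 40 mm free between edges
- light_pad: Fixed white LED light pad, 170 x 130 x 10 mm; origin at the centre of its underside, x along the 170 mm length; the grey switch strip, 22 mm broad, lies along its -x edge, on the side towards the robot
- pad_mid (a point): centre of the light pad's top face, 10 mm above the bench
- pad_switch (a point): middle of the switch strip on the pad's top face, 70 mm from pad_mid towards the pad's -x edge
Not all that is in view belongs to the job. Leave any orange look-alike of the slide_wide alone.

How it is judged:
On the way:
1. the 38 mm slide is lifted clear of the rack in the gripper (height (world z) of slide_medium above 0.07 m and contact force between the fingers and slide_medium above 1 N and contact force between slide_medium and rack below 0.05 N), for 0.2 s.
At the end, for the whole second after the job is handed in: 38 mm slide held still by the fingers alone, centre 50 to 200 mm above the bench, within 40 mm in plan of the pad's middle, label face up within 0.45 rad of level, frosted end towards the switch strip within 0.7 rad; the other two slides still standing in the rack, within 15 mm of their places (contact force between the fingers and slide_medium above 1 N and contact force between slide_medium and light_pad below 0.05 N and contact force between slide_medium and rack below 0.05 N and height (world z) of slide_medium between 0.05 and 0.2 m and horizontal distance between slide_medium and pad_mid below 0.04 m and angle between slide_medium's own x axis and vertical below 0.45 rad and angle between the z axis of slide_medium and the x axis of light_pad, either way round below 0.7 rad and z of pad_switch in the frame of slide_medium above 0 m and linear speed of slide_medium below 0.03 m/s and angle between each of slide_narrow, slide_wide's own z axis and vertical below 0.3 rad and distance of each of slide_narrow, slide_wide from where it was at the start of the episode below 0.015 m); the arm keeps its last pose, push and grip.
It fails at once if another slide is pulled out of its place or knocked over (distance of any of slide_narrow, slide_wide from where it was at the start of the episode above 0.02 m).
It also fails if it takes over 45 s, if anything falls off the work surface, if the arm or the gripper's body presses on something with over 40 N, if the wrist force passes 120 N, or if a joint passes its speed limit or range.

## Working session

There is one attempt and no reset: what is moved stays moved. The work goes in short steps, Python scripts to look and compute and a tool call to move; the robot and the scene stay as the last step left them, time stands still between calls to the robot, and variables do not carry over. Pictures are saved under pics/ and viewed, and the job is handed in when it is done.

Besides the shell and the picture viewer there is one more tool, called after "Emit:" as name(argument=value, ...) on one line, values as JSON. send_rows: Moves the arm, as the interface text tells. Its arguments: {"type":"object","properties":{"deltas":{"type":"string"},"force":{"type":"number"}},"required":["deltas"]}

```bash
mkdir -p pics; cat > h.py <<'E'
import numpy as np, cv2
from cell import ctrl
from scipy.spatial.transform import Rotation as R
def save(p,n): cv2.imwrite('pics/'+n,p["frame"][:,:,::-1])
def w(p,pos):
    return (np.array(p["T"])@np.r_[pos,1])[:3]
def proj(p,X):
    c=np.linalg.inv(np.array(p["T"]))@np.r_[X,1]
    return p["cx"]+p["fx"]*c[0]/-c[2], p["cy"]+p["fy"]*(-c[1])/-c[2]
def ray(p,u,v,z):
    T=np.array(p["T"]); d=T[:3,:3]@np.array([(u-p["cx"])/p["fx"],-(v-p["cy"])/p["fy"],-1]); o=T[:3,3]
    return o+d*(z-o[2])/d[2]
E
python3 - <<'E'
from h import *
print(ctrl.sense())
for n in ("scene","side","wrist"):
    p=ctrl.snapshot(n); save(p,n+"0.png"); print(n,{k:v for k,v in p.items() if k!="frame"})
    for o in ("slide_medium","slide_narrow","slide_wide","slide_notch","rack","light_pad","pad_mid","pad_switch"):
        for d in ctrl.boxes_of(p,o): print(o,round(d["score"],2),w(p,d["position"]).round(3),np.round(proj(p,w(p,d["position"]))))
E
```

```text
{'clock': 0.0, 'joints': array([-1.2850063 ,  0.46838114, -0.01158182,  1.60363054,  0.0059494 ,
        1.07138335, -0.05627221]), 'qd': array([-0.00109561,  0.00183577,  0.00010549, -0.00129435, -0.00057825,
        0.00026582,  0.00167389]), 'effort': array([-5.77317714e-04, -5.32373714e+01,  2.09606846e-02, -2.51315224e+01,
        1.12864919e-02,  7.64868222e-03,  6.88671733e-07]), 'tcp_pos': array([0.20976158, 0.6146113 , 0.21733288]), 'tool_rot': array([ 0.25670525,  1.55554635, -0.25947446]), 'wrist_force': array([-0.24289194, -1.02113175, -0.74266923]), 'ft_torque': array([-1.07925154e-02,  2.73867681e-02, -5.71113746e-06]), 'opening': 0.08533525926741968}
scene {'fx': 376.5542254436948, 'fy': 376.5542254436948, 'cx': 253.6067965275988, 'cy': 199.8482322707496, 'T': array([[-0.43986913, -0.70914984,  0.55101873,  1.04862803],
       [ 0.89791511, -0.35837592,  0.25556829,  0.19501725],
       [ 0.01623563,  0.60718465,  0.79439487,  0.77847046],
       [ 0.        ,  0.        ,  0.        ,  1.        ]]), 'shot': 1}
slide_medium 0.6 [0.453 0.134 0.055] [334. 198.]
slide_na
[... 1001 characters left out ...]
tch 0.83 [0.454 0.131 0.054] [178. 166.]
rack 0.69 [0.519 0.097 0.006] [213. 182.]
light_pad 0.91 [ 0.616 -0.277  0.012] [363. 275.]
pad_mid 0.62 [ 0.62  -0.277  0.013] [365. 274.]
pad_switch 0.74 [ 0.615 -0.278  0.014] [363. 275.]
wrist {'fx': 287.90739981617287, 'fy': 287.90739981617287, 'cx': 253.64127732339264, 'cy': 193.34742002817106, 'T': array([[ 3.22721404e-01, -9.13613096e-01, -2.47309537e-01,
         1.48439092e-01],
       [ 9.46493948e-01,  3.11598493e-01,  8.39975360e-02,
         6.37400361e-01],
       [ 3.20030251e-04, -2.61184783e-01,  9.65288769e-01,
         3.73626706e-01],
       [ 0.00000000e+00,  0.00000000e+00,  0.00000000e+00,
         1.00000000e+00]]), 'shot': 3}
```

```bash
python3 - <<'E'
import cv2
a=cv2.imread('pics/scene0.png')[120:300,90:420]; cv2.imwrite('pics/sc1.png',cv2.resize(a,(800,436),interpolation=cv2.INTER_CUBIC))
a=cv2.imread('pics/side0.png')[80:360,120:480]; cv2.imwrite('pics/si1.png',cv2.resize(a,(771,600),interpolation=cv2.INTER_CUBIC))
E
```

```text
(no output)
```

View pics/sc1.png

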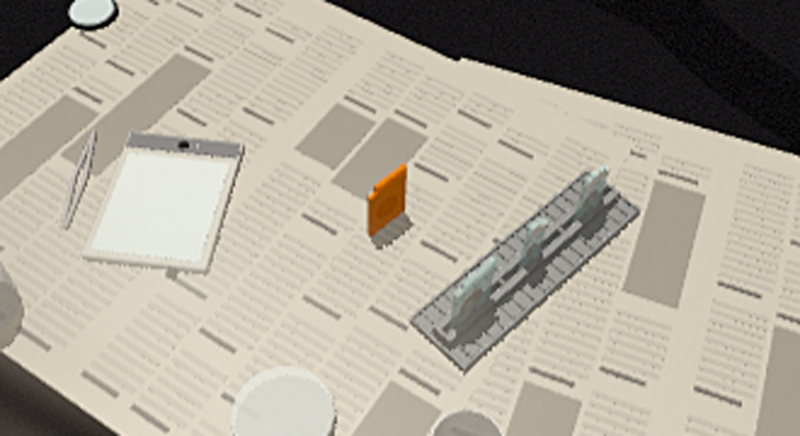

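View pics/si1.png

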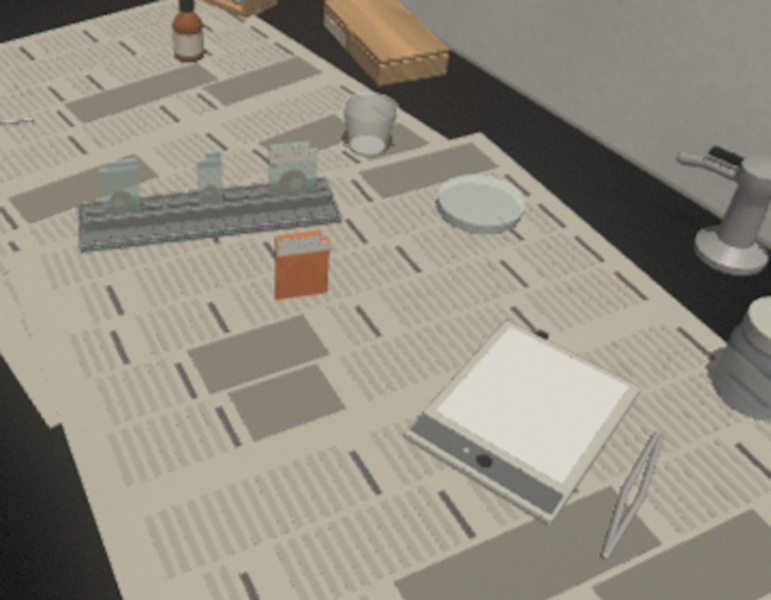

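```bash
python3 - <<'E'
import cv2,numpy as np
a=cv2.imread('pics/scene0.png')[185:245,270:350]; a=cv2.resize(a,(800,600),interpolation=cv2.INTER_CUBIC)
b=cv2.imread('pics/side0.png')[140:200,150:280]; b=cv2.resize(b,(780,360),interpolation=cv2.INTER_CUBIC)
cv2.imwrite('pics/sc2.png',a);cv2.imwrite('pics/si2.png',b)
E
```

```text
(no output)
```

View pics/sc2.png

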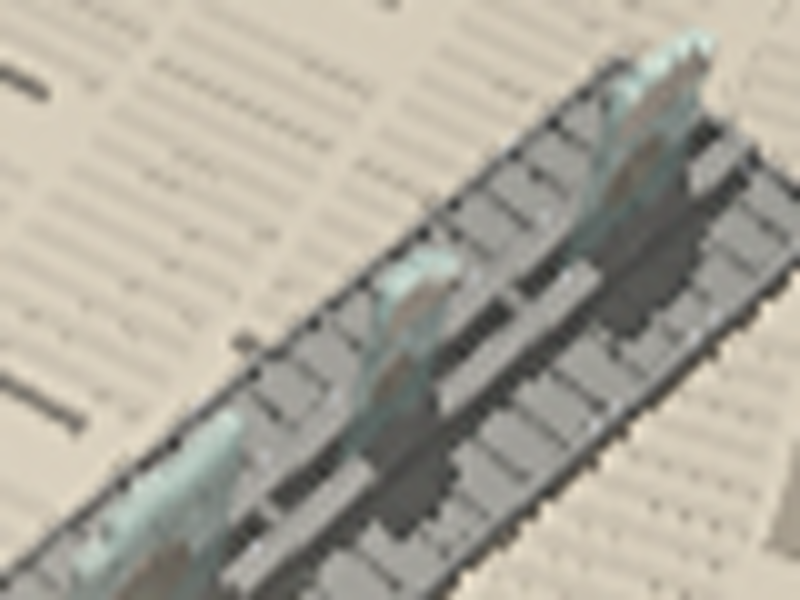

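View pics/si2.png

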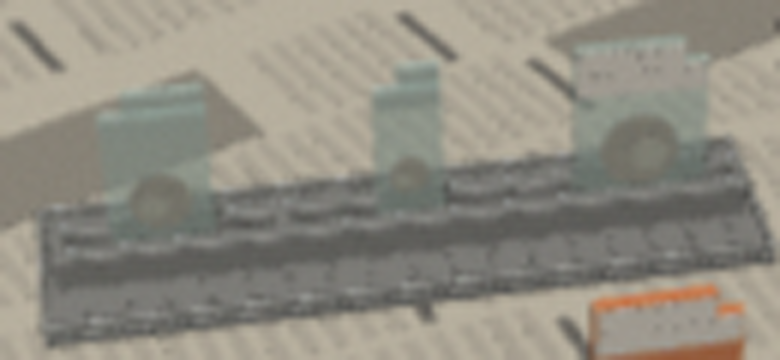

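```bash
python3 - <<'E'
from h import *
s=ctrl.sense(); M=R.from_rotvec(s['tool_rot']).as_matrix(); print(M.round(3))
for n in ("scene","side"):
    p=ctrl.snapshot(n)
    if n=="scene": print("")
    for o,z in (("light_pad",0.01),("rack",0.02)):
        d=ctrl.silhouettes(p,o)[0]; m=d["pixels"].astype(np.uint8)
        c=max(cv2.findContours(m,0,1)[0],key=cv2.contourArea)[:,0,:]
        P=np.array([ray(p,u,v,z)[:2] for u,v in c],np.float32)
        r=cv2.minAreaRect(P*1000); print(n,o,d["score"],m.sum(),r, cv2.boxPoints(r).round())
    for o in ("slide_medium","slide_narrow","slide_wide"):
      for d in ctrl.silhouettes(p,o):
        m=d["pixels"]; v,u=np.where(m); print(o,d["score"],m.sum(),u.min(),u.max(),v.min(),v.max())
E
```

```text
[[ 0.     0.323  0.946]
 [-0.     0.946 -0.323]
 [-1.     0.     0.   ]]

scene light_pad 0.92 2835 ((631.4429321289062, -266.21881103515625), (180.10427856445312, 132.7725830078125), 18.845355987548828) [[ 525. -232.]
 [ 568. -358.]
 [ 738. -300.]
 [ 695. -174.]]
scene rack 0.68 2339 ((537.5509643554688, 105.25518035888672), (75.87461853027344, 274.82049560546875), 70.59165954589844) [[395. 115.]
 [655.  24.]
 [680.  95.]
 [421. 187.]]
slide_medium 0.6 160 327 341 187 210
slide_wide 0.89 311 241 257 188 215
slide_wide 0.5 265 276 293 226 254
side light_pad 0.71 5742 ((629.3252563476562, -270.087158203125), (183.16993713378906, 131.0154571533203), 18.731626510620117) [[ 522. -237.]
 [ 564. -362.]
 [ 737. -303.]
 [ 695. -179.]]
side rack 0.82 2399 ((526.05712890625, 89.04107666015625), (87.03998565673828, 265.29315185546875), 68.90288543701172) [[387.  96.]
 [634.   1.]
 [665.  82.]
 [418. 177.]]
slide_medium 0.56 459 166 185 153 179
slide_narrow 0.82 266 212 223 150 174
slide_wide 0.89 732 248 273 188 219
slide_wide 0.79 510 245 266 146 171
```

```bash
cat >> h.py <<'E'
def tool(a,y):
    a=np.array(a)/np.linalg.norm(a); y=np.array(y,float); y-=a*(a@y); y/=np.linalg.norm(y)
    return np.c_[a,y,np.cross(a,y)]
def plan(p1,M1,start=None,n=None,path=True):
    if start is None:
        s=ctrl.sense(); p0=s['tcp_pos']; M0=R.from_rotvec(s['tool_rot']).as_matrix()
    else: p0,M0=start
    rv=R.from_matrix(M0.T@M1).as_rotvec(); 
    for k in range(1,80):
        if n and k!=n: continue
        r=rv/k; S=sum((R.from_rotvec(r*i).as_matrix() for i in range(k)),np.zeros((3,3)))
        d=np.linalg.solve(S,M0.T@(p1-p0))*1000
        if n or (np.linalg.norm(d)<40 and np.linalg.norm(r)<0.13): break
    print(k,"rows:"," ".join(f"{x:.1f}" for x in d)," ".join(f"{x:.4f}" for x in r))
    if path:
        P=p0.copy();M=M0.copy()
        for i in range(k):
            P=P+M@d/1000; M=M@R.from_rotvec(r).as_matrix()
            if i%3==2 or i==k-1: print(P.round(3),M[:,0].round(2))
RD=np.array([np.cos(-.342),np.sin(-.342),0]); N=np.array([-RD[1],RD[0],0]); UP=np.array([0,0,1.])
def grasp(th,c,z,back):
    a=-UP*np.cos(th)-N*np.sin(th); M=tool(a,RD)
    return np.r_[c,z]+a*(0.005-back),M
E
python3 - <<'E'
from h import *
p,M=grasp(0.7,[0.4525,0.135],0.052,0.13); print(p,M.round(2)); plan(p,M)
E
```

```text
[0.47950657 0.21086354 0.14760527] [[-0.22  0.94 -0.26]
 [-0.61 -0.34 -0.72]
 [-0.76 -0.    0.64]]
14 rows: 17.0 4.0 35.6 0.1081 -0.0389 -0.0395
[0.312 0.579 0.171] [ 0.05 -0.16 -0.99]
[0.399 0.505 0.14 ] [ 0.04 -0.32 -0.95]
[0.46  0.404 0.127] [-0.02 -0.46 -0.89]
[0.485 0.289 0.133] [-0.13 -0.56 -0.82]
[0.48  0.211 0.148] [-0.22 -0.61 -0.76]
```

```bash
python3 - <<'E'
from h import *
p,M=grasp(0.7,[0.4525,0.135],0.052,0.13); p=p+[0,0,0.09]; plan(p,M,n=16)
E
```

```text
16 rows: 9.6 2.6 32.9 0.0946 -0.0341 -0.0345
[0.303 0.581 0.193] [ 0.04 -0.14 -0.99]
[0.384 0.519 0.179] [ 0.05 -0.28 -0.96]
[0.445 0.436 0.18 ] [ 0.01 -0.41 -0.91]
[0.479 0.341 0.196] [-0.07 -0.52 -0.85]
[0.484 0.242 0.225] [-0.18 -0.59 -0.79]
[0.48  0.211 0.238] [-0.22 -0.61 -0.76]
```

Emit:
send_rows(deltas="9.6 2.6 32.9 0.0946 -0.0341 -0.0345 0.46;9.6 2.6 32.9 0.0946 -0.0341 -0.0345 0.46;9.6 2.6 32.9 0.0946 -0.0341 -0.0345 0.46;9.6 2.6 32.9 0.0946 -0.0341 -0.0345 0.46;9.6 2.6 32.9 0.0946 -0.0341 -0.0345 0.46;9.6 2.6 32.9 0.0946 -0.0341 -0.0345 0.46;9.6 2.6 32.9 0.0946 -0.0341 -0.0345 0.46;9.6 2.6 32.9 0.0946 -0.0341 -0.0345 0.46")

```text
clock: 2.75
tcp_pos: [0.4278, 0.4643, 0.1779]
tool_rot: [0.571, 1.161, -1.063]
wrist_force: [0.3, -0.5, -0.1]
opening: 0.0624
```

```bash
python3 - <<'E'
from h import *
print(ctrl.sense()['joints'].round(2))
p,M=grasp(0.7,[0.4525,0.135],0.052,0.13); p=p+[0,0,0.09]; plan(p,M)
E
```

```text
[-1.18  0.65  0.29  1.48  0.07  1.32 -0.48]
7 rows: 10.8 2.7 37.4 0.1075 -0.0387 -0.0393
[0.475 0.359 0.191] [-0.05 -0.5  -0.86]
[0.485 0.247 0.223] [-0.17 -0.59 -0.79]
[0.48  0.211 0.238] [-0.22 -0.61 -0.76]
```

Emit:
send_rows(deltas="10.8 2.7 37.4 0.1075 -0.0387 -0.0393 0.46;10.8 2.7 37.4 0.1075 -0.0387 -0.0393 0.46;10.8 2.7 37.4 0.1075 -0.0387 -0.0393 0.46;10.8 2.7 37.4 0.1075 -0.0387 -0.0393 0.46;10.8 2.7 37.4 0.1075 -0.0387 -0.0393 0.46;10.8 2.7 37.4 0.1075 -0.0387 -0.0393 0.46;10.8 2.7 37.4 0.1075 -0.0387 -0.0393 0.46;0 0 0 0 0 0 0.46;0 0 0 0 0 0 0.46")

```text
clock: 3.65
tcp_pos: [0.4797, 0.2118, 0.2373]
tool_rot: [0.826, 0.587, -1.771]
wrist_force: [-0.2, 0.2, 0.4]
opening: 0.0624
```

```bash
python3 - <<'E'
from h import *
print(ctrl.sense()['joints'].round(2))
p,M=grasp(0.7,[0.4525,0.135],0.052,0.13); p=p+[0,0,0.09]; plan(p,M,path=False)
q=ctrl.snapshot("wrist"); f=cv2.resize(q["frame"],None,fx=1.5,fy=1.5,interpolation=cv2.INTER_CUBIC); cv2.imwrite('pics/w1.png',f[:,:,::-1]); np.save('w1.npy',q,allow_pickle=True)
for z in (0.006,0.081):
  for t in (-.019,.019):
    print(z,t,np.round(proj(q,np.r_[np.array([.4525,.135])+RD[:2]*t,z])))
for o in ("slide_medium","slide_narrow","slide_wide","slide_notch","rack"):
    for d in ctrl.boxes_of(q,o): print(o,round(d["score"],2),w(q,d["position"]).round(3),np.round(proj(q,w(q,d["position"]))))
E
```

```text
[-1.08  0.63  0.58  1.59  0.11  1.55 -0.87]
1 rows: 0.4 0.1 0.9 0.0035 -0.0029 -0.0007
0.006 -0.019 [238. 100.]
0.006 0.019 [268. 100.]
0.081 -0.019 [236. 142.]
0.081 0.019 [270. 142.]
slide_medium 0.85 [0.452 0.135 0.054] [253. 126.]
slide_narrow 0.62 [0.535 0.099 0.049] [328. 127.]
slide_wide 0.71 [0.618 0.076 0.049] [400. 124.]
slide_wide 0.66 [ 0.547 -0.046  0.042] [346. 187.]
slide_notch 0.92 [0.451 0.139 0.052] [251. 123.]
rack 0.93 [0.529 0.113 0.011] [317. 100.]
rack 0.33 [ 0.63  -0.249  0.014] [392. 223.]
```

View pics/w1.png

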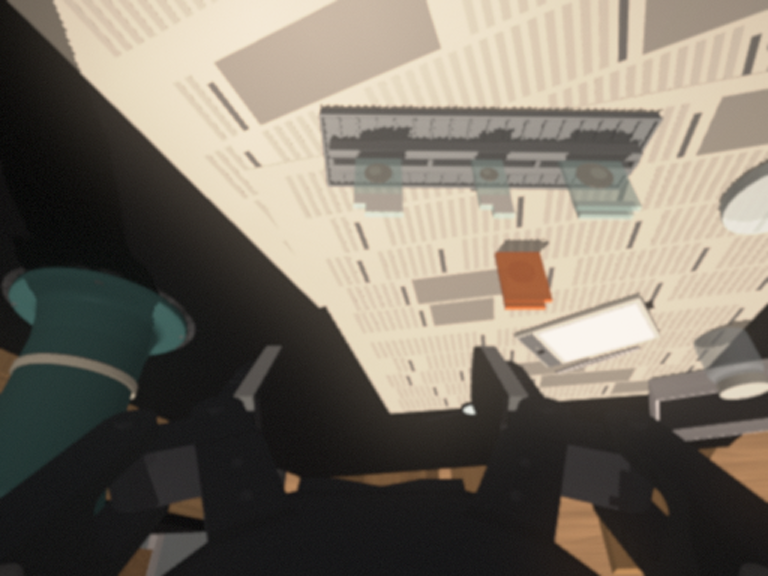

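```bash
python3 - <<'E'
from h import *
p,M=grasp(0.7,[0.4525,0.135],0.052,0.07); plan(p,M,n=6)
p1,M1=grasp(0.7,[0.4525,0.135],0.052,0.0); print(p1)
E
```

```text
6 rows: 21.6 0.2 -9.3 0.0009 -0.0003 -0.0003
[0.473 0.194 0.169] [-0.21 -0.61 -0.77]
[0.467 0.174 0.102] [-0.22 -0.61 -0.76]
[0.45141974 0.13196546 0.04817579]
```

Emit:
send_rows(deltas="21.6 0.2 -9.3 0.0009 -0.0003 -0.0003 0.46;21.6 0.2 -9.3 0.0009 -0.0003 -0.0003 0.46;21.6 0.2 -9.3 0.0009 -0.0003 -0.0003 0.46;21.6 0.2 -9.3 0.0009 -0.0003 -0.0003 0.46;21.6 0.2 -9.3 0.0009 -0.0003 -0.0003 0.46;21.6 0.2 -9.3 0.0009 -0.0003 -0.0003 0.46;0 0 0 0 0 0 0.46;0 0 0 0 0 0 0.46")

```text
clock: 4.75
tcp_pos: [0.4671, 0.1735, 0.1024]
tool_rot: [0.825, 0.581, -1.775]
wrist_force: [1.3, -0.2, 0.4]
opening: 0.0624
```

```bash
python3 - <<'E'
from h import *
print(ctrl.sense()['joints'].round(2))
q=ctrl.snapshot("wrist"); f=cv2.resize(q["frame"],None,fx=1.5,fy=1.5,interpolation=cv2.INTER_CUBIC); cv2.imwrite('pics/w2.png',f[:,:,::-1])
for z in (0.02,0.081):
  for t in (-.019,.019):
    print(z,t,np.round(1.5*np.array(proj(q,np.r_[np.array([.4525,.135])+RD[:2]*t,z]))))
for o in ("slide_medium","slide_notch"):
    for d in ctrl.boxes_of(q,o): print(o,round(d["score"],2),w(q,d["position"]).round(3),np.round(proj(q,w(q,d["position"]))))
p1,M1=grasp(0.7,[0.4525,0.135],0.052,0.0); plan(p1,M1,n=4)
E
```

```text
[-1.04  0.76  0.54  1.73  0.07  1.28 -0.9 ]
0.02 -0.019 [345. 255.]
0.02 0.019 [411. 255.]
0.081 -0.019 [339. 350.]
0.081 0.019 [416. 350.]
slide_medium 0.77 [0.451 0.136 0.053] [250. 202.]
slide_notch 0.7 [0.45  0.138 0.053] [248. 201.]
4 rows: 17.8 -0.3 -0.2 -0.0005 -0.0004 -0.0002
[0.456 0.142 0.062] [-0.22 -0.61 -0.77]
[0.451 0.132 0.048] [-0.22 -0.61 -0.76]
```

View pics/w2.png

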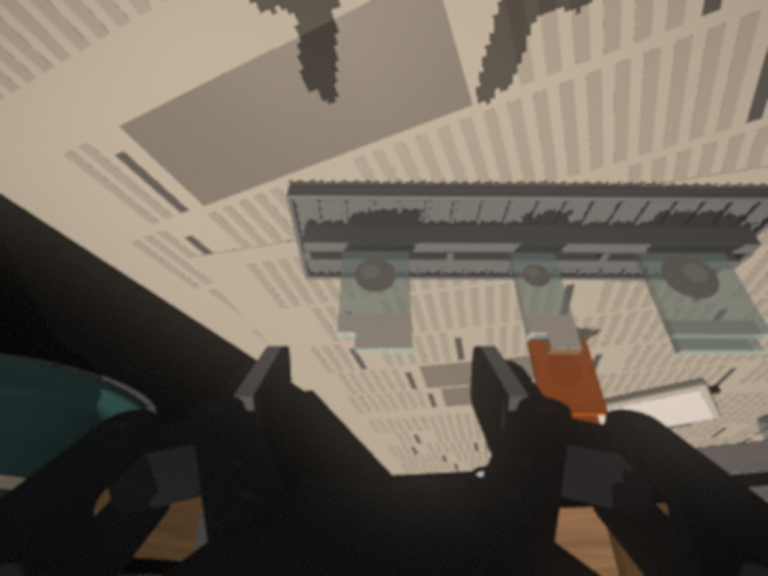

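Emit:
send_rows(deltas="17.8 -0.6 -0.2 0 0 0 0.46;17.8 -0.6 -0.2 0 0 0 0.46;17.8 -0.6 -0.2 0 0 0 0.46;17.8 -0.6 -0.2 0 0 0 0.46;0 0 0 0 0 0 0.46;0 0 0 0 0 0 0.46", force=30)

```text
clock: 5.5
tcp_pos: [0.4502, 0.132, 0.048]
tool_rot: [0.828, 0.581, -1.775]
wrist_force: [0.7, 0.6, -0.9]
opening: 0.0625
```

```bash
python3 - <<'E'
from h import *
q=ctrl.snapshot("wrist"); f=cv2.resize(q["frame"],None,fx=1.5,fy=1.5,interpolation=cv2.INTER_CUBIC); cv2.imwrite('pics/w3.png',f[:,:,::-1])
for z in (0.02,0.081):
  for t in (-.019,.019):
    print(z,t,np.round(1.5*np.array(proj(q,np.r_[np.array([.4525,.135])+RD[:2]*t,z]))))
p1,M1=grasp(0.7,[0.4525,0.135],0.052,0.0); plan(p1,M1,n=1)
q=ctrl.snapshot("side");f=cv2.resize(q["frame"][100:250,100:300],None,fx=4,fy=4,interpolation=cv2.INTER_CUBIC); cv2.imwrite('pics/s3.png',f[:,:,::-1])
E
```

```text
0.02 -0.019 [337. 288.]
0.02 0.019 [427. 287.]
0.081 -0.019 [327. 435.]
0.081 0.019 [439. 434.]
1 rows: -0.0 1.0 0.1 -0.0019 -0.0017 -0.0006
[0.451 0.132 0.048] [-0.22 -0.61 -0.76]
```

View pics/w3.png

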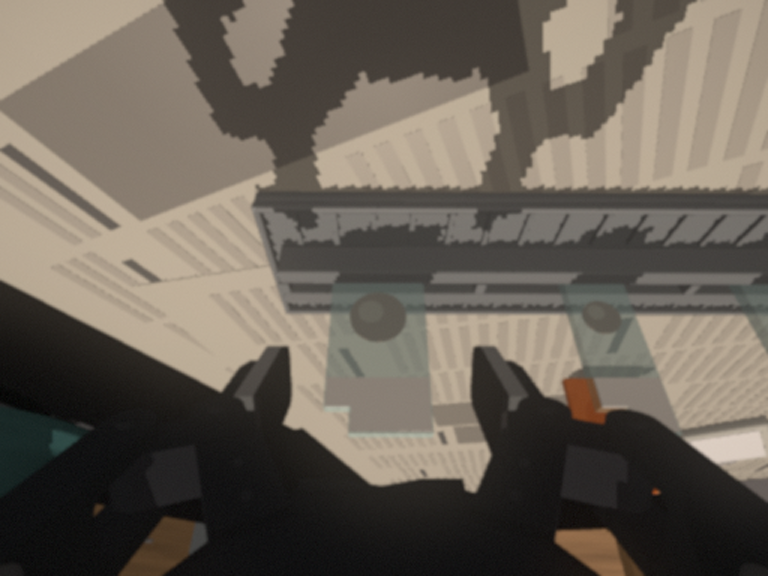

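View pics/s3.png

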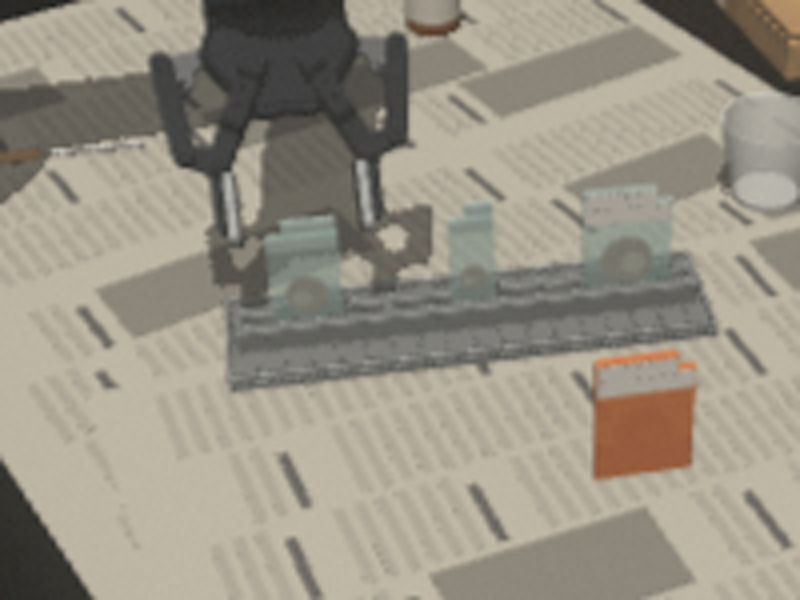

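```bash
python3 - <<'E'
from h import *
s=ctrl.sense(); M=R.from_rotvec(s['tool_rot']).as_matrix(); p=s['tcp_pos']
q=ctrl.snapshot("side"); qw=ctrl.snapshot("wrist")
for dx in (-.02,-.005,0,.014):
  for y in (-.031,.031):
    X=p+M@[dx,y,0]; print(dx,y,X.round(3),(4*(np.array(proj(q,X))-100)).round(),(1.5*np.array(proj(qw,X))).round())
E
```

```text
-0.02 -0.031 [0.426 0.155 0.063] [242. 242.] [289. 375.]
-0.02 0.031 [0.484 0.134 0.063] [358. 229.] [469. 375.]
-0.005 -0.031 [0.422 0.146 0.052] [245. 270.] [297. 357.]
-0.005 0.031 [0.481 0.125 0.052] [361. 257.] [461. 357.]
0 -0.031 [0.421 0.143 0.048] [246. 279.] [300. 352.]
0 0.031 [0.48  0.122 0.048] [363. 266.] [459. 352.]
0.014 -0.031 [0.418 0.134 0.037] [249. 305.] [306. 338.]
0.014 0.031 [0.477 0.114 0.037] [366. 291.] [453. 338.]
```

```bash
python3 - <<'E'
from h import *
s=ctrl.sense(); M=R.from_rotvec(s['tool_rot']).as_matrix(); p=s['tcp_pos']
q=ctrl.snapshot("side"); qw=ctrl.snapshot("wrist")
print(M.T@(qw["T"][:3,3]-p), M.T@qw["T"][:3,:3])
def ov(q,x0,y0,x1,y1,k,n):
  f=cv2.resize(q["frame"][y0:y1,x0:x1,::-1],None,fx=k,fy=k,interpolation=cv2.INTER_CUBIC).copy()
  for tip,col in ((0.014,(0,0,255)),(-0.004,(0,200,0))):
    for y in (-.031,.031):
      c=[tuple(int(v) for v in k*(np.array(proj(q,p+M@[dx,y,z]))-[x0,y0])) for dx,z in ((tip,-.011),(tip,.011),(tip-.03,.011),(tip-.03,-.011))]
      cv2.polylines(f,[np.array(c)],True,col,1)
  cv2.imwrite('pics/'+n,f)
ov(qw,130,190,380,330,3,'ow.png'); ov(q,130,100,230,200,6,'os.png')
E
```

```text
[-0.15590847  0.0003166  -0.06681024] [[-6.28050833e-04  2.60319670e-01 -9.65522281e-01]
 [ 9.99999747e-01  4.86210509e-04 -5.19387822e-04]
 [ 3.34240213e-04 -9.65522363e-01 -2.60319909e-01]]
```

View pics/ow.png

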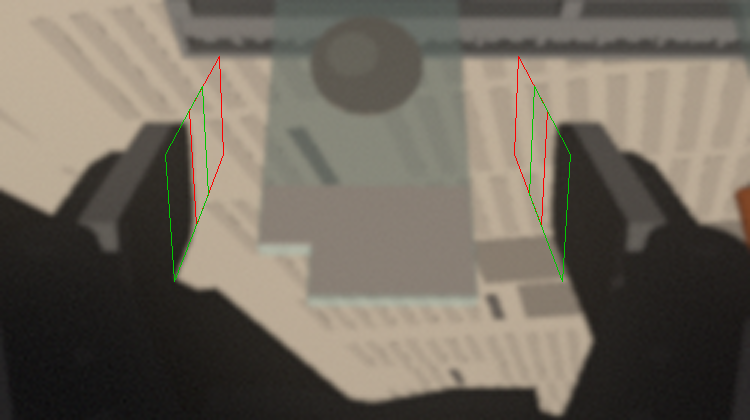

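View pics/os.png

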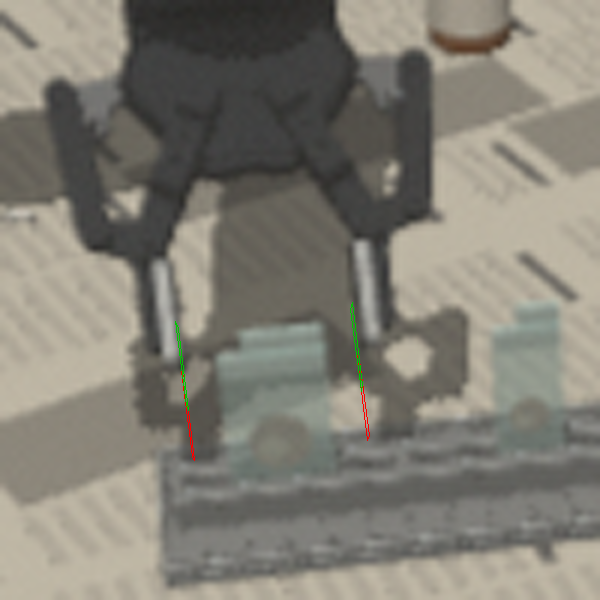

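Emit:
send_rows(deltas="7.5 0 0 0 0 0 0.2;7.5 0 0 0 0 0 0.2;0 0 0 0 0 0 0.2;0 0 0 0 0 0 0.2")

```text
clock: 6.2
tcp_pos: [0.446, 0.1217, 0.0355]
tool_rot: [0.825, 0.581, -1.776]
wrist_force: [0.2, -0.0, 0.4]
opening: 0.0514
```

```bash
cat > ov.py <<'E'
from h import *
import sys
print(ctrl.tcp_to_tips)
s=ctrl.sense(); M=R.from_rotvec(s['tool_rot']).as_matrix(); p=s['tcp_pos']; o=s['opening']/2; print(p,o)
q=ctrl.snapshot("side"); qw=ctrl.snapshot("wrist")
def ov(q,x0,y0,x1,y1,k,n):
  f=cv2.resize(q["frame"][y0:y1,x0:x1,::-1],None,fx=k,fy=k,interpolation=cv2.INTER_CUBIC).copy()
  for tip,col in ((0.014,(0,0,255)),(-0.014,(0,200,0))):
    for y in (-o,o):
      c=[tuple(int(v) for v in k*(np.array(proj(q,p+M@[dx,y,z]))-[x0,y0])) for dx,z in ((tip,-.011),(tip,.011),(tip-.03,.011),(tip-.03,-.011))]
      cv2.polylines(f,[np.array(c)],True,col,1)
  cv2.imwrite('pics/'+n,f)
ov(qw,130,190,380,330,3,'ow%s.png'%sys.argv[1]); ov(q,130,100,230,200,6,'os%s.png'%sys.argv[1])
E
python3 ov.py 2
```

```text
0.014
[0.44597625 0.12173581 0.03554361] 0.025715575221107713
```

View pics/ow2.png

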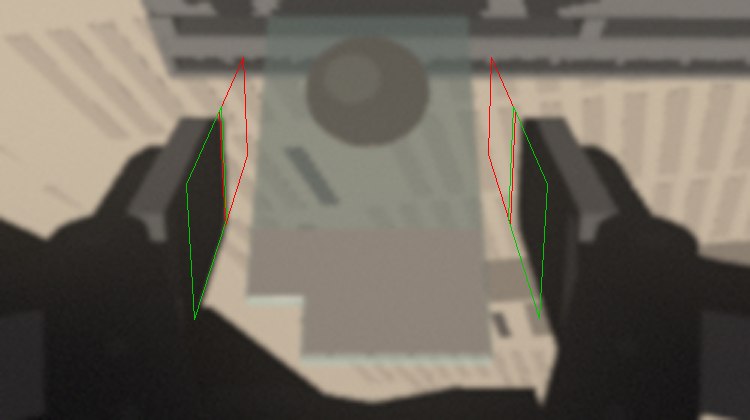

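View pics/os2.png

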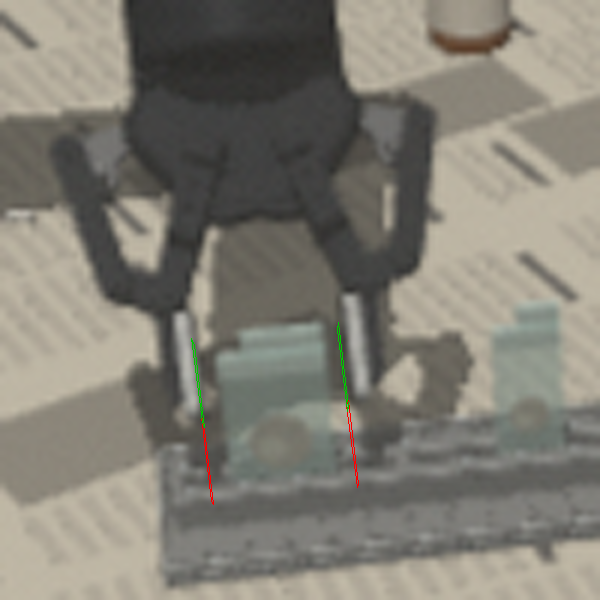

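Emit:
send_rows(deltas="4 0 0 0 0 0 0.2;4 0 0 0 0 0 0.2;4 0 0 0 0 0 0.2;0 0 0 0 0 0 0.2;0 0 0 0 0 0 0.2")

```text
clock: 6.8
tcp_pos: [0.4436, 0.1148, 0.0265]
tool_rot: [0.826, 0.581, -1.776]
wrist_force: [-1.1, 0.6, -0.5]
opening: 0.0514
```

```bash
python3 ov.py 3
```

```text
0.014
[0.44356437 0.11475166 0.02651294] 0.025691906547257632
```

View pics/ow3.png

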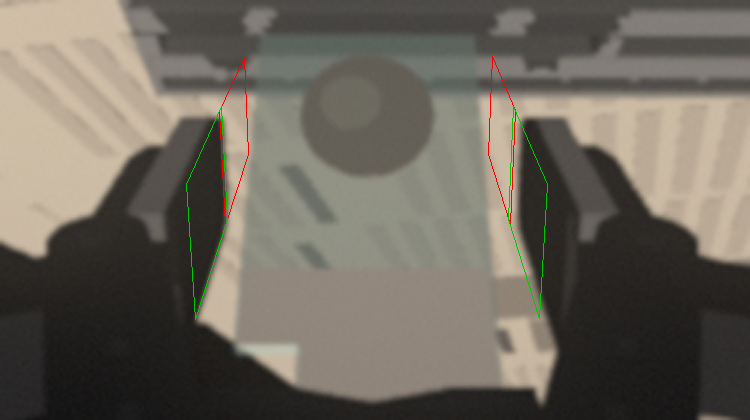

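View pics/os3.png

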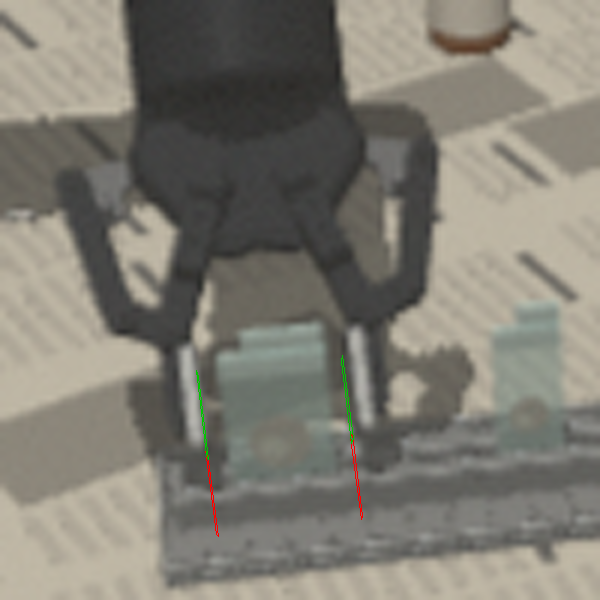

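Emit:
send_rows(deltas="0 0 0 0 0 0 -0.3;0 0 0 0 0 0 -0.3;0 0 0 0 0 0 -0.3;0 0 0 0 0 0 -0.3;0 0 0 0 0 0 -0.3;0 0 0 0 0 0 -0.3", force=30)

```text
clock: 7.5
tcp_pos: [0.4438, 0.115, 0.0267]
tool_rot: [0.826, 0.581, -1.775]
wrist_force: [0.4, 1.1, 3.2]
opening: 0.0373
```

```bash
python3 ov.py 4
```

```text
0.014
[0.44378121 0.11496558 0.02673714] 0.01865599078200993
```

View pics/ow4.png

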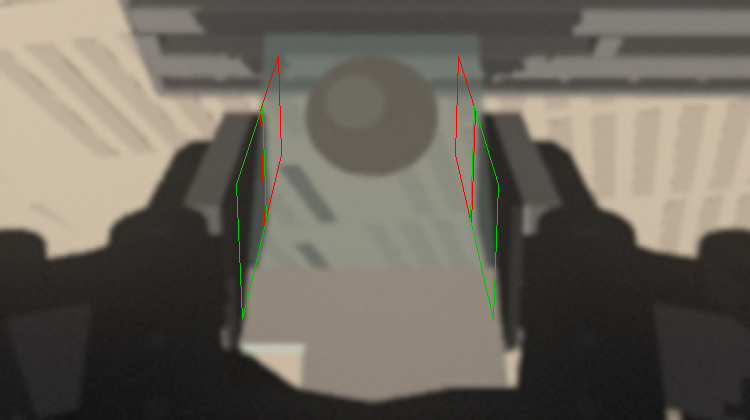

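View pics/os4.png

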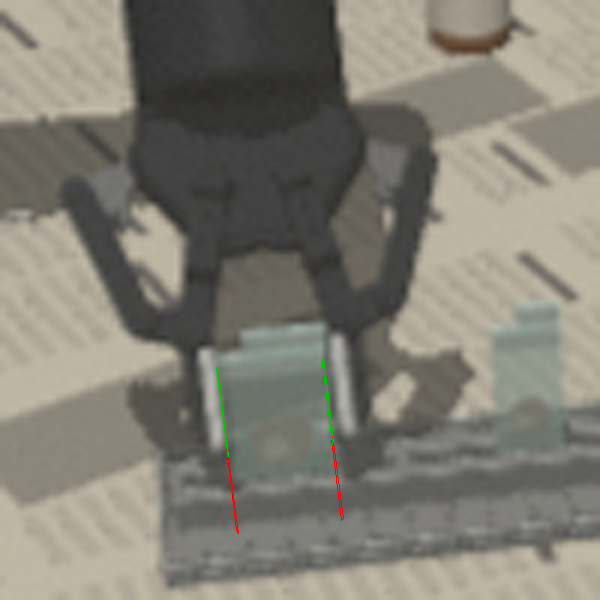

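Emit:
send_rows(deltas="-4 0 3.4 0 0 0 -0.3;-7.6 0 6.4 0 0 0 -0.3;-7.6 0 6.4 0 0 0 -0.3;-7.6 0 6.4 0 0 0 -0.3;-9.2 0 7.7 0 0 0 -0.3;-9.2 0 7.7 0 0 0 -0.3;-9.2 0 7.7 0 0 0 -0.3;-9.2 0 7.7 0 0 0 -0.3;-9.2 0 7.7 0 0 0 -0.3;-9.2 0 7.7 0 0 0 -0.3;0 0 0 0 0 0 -0.3;0 0 0 0 0 0 -0.3")

```text
clock: 8.8
tcp_pos: [0.4437, 0.1153, 0.1337]
tool_rot: [0.827, 0.581, -1.775]
wrist_force: [-1.0, -1.2, 0.2]
opening: 0.0374
```

```bash
python3 - <<'E'
from h import *
print(ctrl.sense()['joints'].round(2))
q=ctrl.snapshot("wrist"); cv2.imwrite('pics/w5.png',cv2.resize(q["frame"],None,fx=1.5,fy=1.5)[:,:,::-1])
q=ctrl.snapshot("side"); cv2.imwrite('pics/s5.png',cv2.resize(q["frame"][50:250,100:350],None,fx=3,fy=3,interpolation=cv2.INTER_CUBIC)[:,:,::-1])
E
```

```text
[-1.04  0.66  0.59  1.86  0.13  1.24 -0.87]
```

View pics/w5.png

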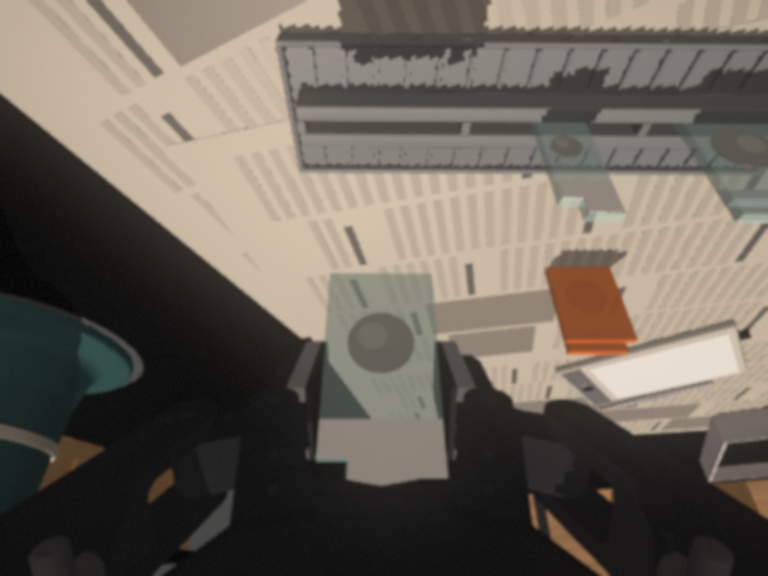

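View pics/s5.png

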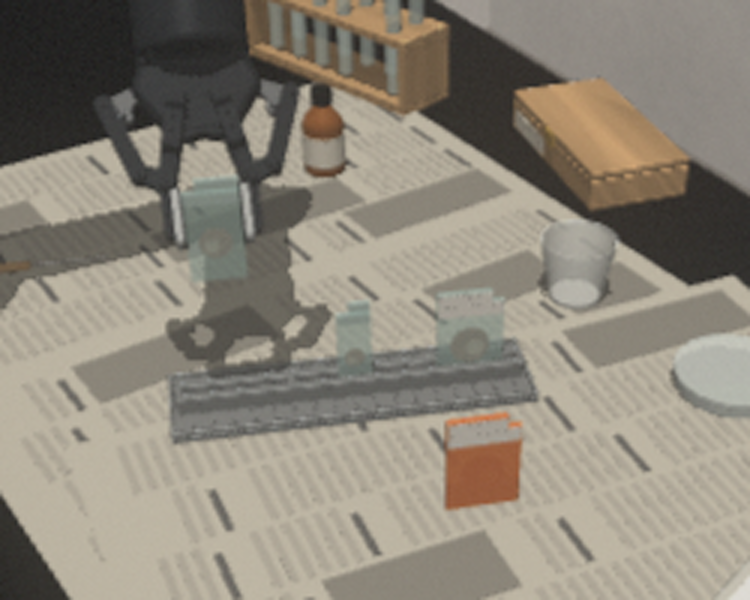

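```bash
cat >> h.py <<'E'
PY=np.deg2rad(18.8)
def final(c,tilt=0,start=None):
    s=ctrl.sense()
    Mg=R.from_rotvec([0.826,0.581,-1.775]).as_matrix()
    S0=np.c_[N,-RD,UP]; px=np.array([np.cos(PY),np.sin(PY),0]); S1=np.c_[UP,np.cross(-px,UP),-px]
    off=Mg.T@(np.array([0.452,0.1345,0.0435])-[0.4438,0.115,0.0267])
    M1=S1@S0.T@Mg
    return np.array(c)-M1@off,M1,off
E
python3 - <<'E'
from h import *
p1,M1,off=final([0.632,-0.268,0.22]); print(p1,M1.round(2),off)
s=ctrl.sense(); p0=s['tcp_pos']+[0,0,0.08]; plan(p1,M1,start=(p0,R.from_rotvec(s['tool_rot']).as_matrix()),n=20)
E
```

```text
[ 0.64752171 -0.26146382  0.19887928] [[ 0.72  0.32 -0.61]
 [ 0.25 -0.95 -0.21]
 [-0.64 -0.   -0.76]] [-0.0264572   0.00117521 -0.00532594]
20 rows: 3.3 20.5 7.4 0.0495 0.0728 0.0041
[0.491 0.07  0.22 ] [-0.13 -0.45 -0.88]
[0.533 0.019 0.227] [-0.01 -0.28 -0.96]
[ 0.568 -0.037  0.231] [ 0.14 -0.12 -0.98]
[ 0.597 -0.096  0.231] [ 0.3   0.02 -0.95]
[ 0.62  -0.158  0.225] [ 0.47  0.13 -0.87]
[ 0.638 -0.22   0.212] [ 0.63  0.21 -0.75]
[ 0.648 -0.261  0.199] [ 0.72  0.25 -0.64]
```

Emit:
send_rows(deltas="-6 0 5 0 0 0 -0.3;-14 0 11.8 0 0 0 -0.3;-14 0 11.8 0 0 0 -0.3;-14 0 11.8 0 0 0 -0.3;-9 0 7.6 0 0 0 -0.3;-4 0 3.4 0 0 0 -0.3;1.5 10 3.7 0.025 0.036 0.002 -0.3;3.3 20.5 7.4 0.0495 0.0728 0.0041 -0.3;3.3 20.5 7.4 0.0495 0.0728 0.0041 -0.3;3.3 20.5 7.4 0.0495 0.0728 0.0041 -0.3;3.3 20.5 7.4 0.0495 0.0728 0.0041 -0.3;3.3 20.5 7.4 0.0495 0.0728 0.0041 -0.3")

```text
clock: 10.1
tcp_pos: [0.5274, 0.0266, 0.2262]
tool_rot: [1.396, 0.587, -1.699]
wrist_force: [-0.0, 0.1, -0.0]
opening: 0.0374
```

```bash
python3 - <<'E'
from h import *
print(ctrl.sense()['joints'].round(2))
p1,M1,off=final([0.632,-0.268,0.22]); plan(p1,M1,n=14)
E
```

```text
[-0.87  0.36  0.72  1.89  0.08  1.06 -0.81]
14 rows: 3.5 21.1 7.6 0.0510 0.0751 0.0041
[ 0.564 -0.03   0.231] [ 0.12 -0.14 -0.98]
[ 0.595 -0.091  0.231] [ 0.29  0.01 -0.96]
[ 0.619 -0.155  0.226] [ 0.46  0.13 -0.88]
[ 0.637 -0.219  0.212] [ 0.62  0.21 -0.75]
[ 0.648 -0.261  0.199] [ 0.72  0.25 -0.64]
```

Emit:
send_rows(deltas="3.5 21.1 7.6 0.051 0.0751 0.0041 -0.3;3.5 21.1 7.6 0.051 0.0751 0.0041 -0.3;3.5 21.1 7.6 0.051 0.0751 0.0041 -0.3;3.5 21.1 7.6 0.051 0.0751 0.0041 -0.3;3.5 21.1 7.6 0.051 0.0751 0.0041 -0.3;3.5 21.1 7.6 0.051 0.0751 0.0041 -0.3;3.5 21.1 7.6 0.051 0.0751 0.0041 -0.3;3.5 21.1 7.6 0.051 0.0751 0.0041 -0.3;3.5 21.1 7.6 0.051 0.0751 0.0041 -0.3;3.5 21.1 7.6 0.051 0.0751 0.0041 -0.3")

```text
clock: 11.1
tcp_pos: [0.6251, -0.1766, 0.2215]
tool_rot: [2.429, 0.522, -1.299]
wrist_force: [0.7, 0.5, 0.3]
opening: 0.0367
```

```bash
python3 - <<'E'
from h import *
print(ctrl.sense()['joints'].round(2))
p1,M1,off=final([0.632,-0.268,0.13]); plan(p1,M1,n=8)
E
```

```text
[-0.03  0.31  0.51  2.01 -0.98  0.64  0.13]
8 rows: 10.3 9.8 10.9 0.0253 0.0377 0.0019
[ 0.632 -0.211  0.181] [ 0.6   0.2  -0.78]
[ 0.64  -0.242  0.138] [ 0.68  0.23 -0.7 ]
[ 0.648 -0.261  0.109] [ 0.72  0.25 -0.64]
```

Emit:
send_rows(deltas="10.3 9.8 10.9 0.0253 0.0377 0.0019 -0.3;10.3 9.8 10.9 0.0253 0.0377 0.0019 -0.3;10.3 9.8 10.9 0.0253 0.0377 0.0019 -0.3")

```text
clock: 11.4
tcp_pos: [0.6308, -0.2109, 0.1795]
tool_rot: [2.57, 0.505, -1.21]
wrist_force: [14.1, -0.8, 8.6]
opening: 0.0376
```

```bash
python3 - <<'E'
from h import *
print(ctrl.sense()['joints'].round(2),ctrl.sense()['qd'].round(2))
p1,M1,off=final([0.632,-0.268,0.13]); plan(p1,M1,n=6)
E
```

```text
[ 0.22  0.41  0.34  2.03 -1.29  0.64  0.45] [ 1.16  0.3  -1.04 -0.03 -0.03 -0.09  0.9 ]
6 rows: 8.5 8.3 8.8 0.0216 0.0322 0.0018
[ 0.638 -0.237  0.145] [ 0.66  0.23 -0.72]
[ 0.648 -0.261  0.109] [ 0.72  0.25 -0.64]
```

Emit:
send_rows(deltas="0 0 0 0 0 0 -0.3;0 0 0 0 0 0 -0.3")

```text
clock: 11.6
tcp_pos: [0.6317, -0.2099, 0.1809]
tool_rot: [2.574, 0.505, -1.21]
wrist_force: [1.6, -0.1, 0.6]
opening: 0.0373
```

```bash
python3 - <<'E'
from h import *
s=ctrl.sense(); print(s['joints'].round(3),s['qd'].round(2))
p1,M1,off=final([0.632,-0.268,0.13]); plan(p1,M1,n=6)
q=ctrl.snapshot("side"); save(q,"s6.png")
q=ctrl.snapshot("scene"); save(q,"c6.png")
E
```

```text
[ 0.219  0.404  0.341  2.032 -1.291  0.64   0.443] [-0.05 -0.02  0.01 -0.02 -0.01  0.01  0.  ]
6 rows: 8.5 8.4 9.1 0.0210 0.0319 0.0018
[ 0.639 -0.237  0.146] [ 0.66  0.23 -0.71]
[ 0.648 -0.261  0.109] [ 0.72  0.25 -0.64]
```

View pics/s6.png

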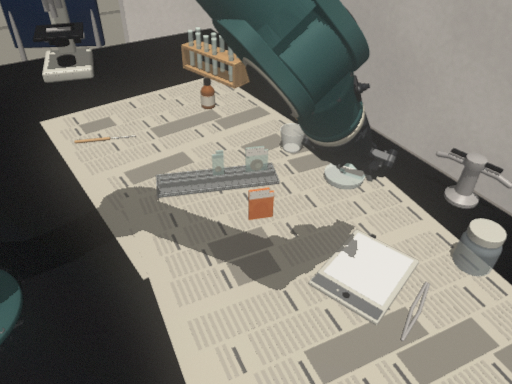

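View pics/c6.png

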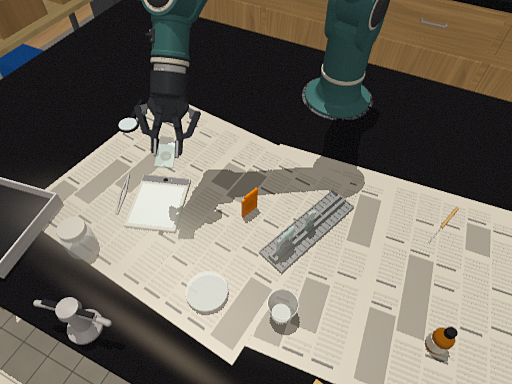

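```bash
python3 - <<'E'
import h
from h import *
h.PY-=0.25
p1,M1,off=final([0.632,-0.268,0.13]); plan(p1,M1,n=10)
E
```

```text
10 rows: 5.5 5.6 5.3 0.0309 0.0178 0.0188
[ 0.639 -0.226  0.161] [ 0.65  0.17 -0.74]
[ 0.643 -0.243  0.139] [ 0.7   0.13 -0.7 ]
[ 0.647 -0.26   0.116] [ 0.75  0.08 -0.66]
[ 0.649 -0.266  0.109] [ 0.76  0.06 -0.64]
```

Emit:
send_rows(deltas="5.5 5.6 5.3 0.0309 0.0178 0.0188 -0.3;5.5 5.6 5.3 0.0309 0.0178 0.0188 -0.3;5.5 5.6 5.3 0.0309 0.0178 0.0188 -0.3")

```text
clock: 12.0
tcp_pos: [0.6393, -0.2227, 0.1614]
tool_rot: [2.676, 0.405, -1.171]
wrist_force: [-0.5, 0.3, -3.5]
opening: 0.037
```

```bash
python3 - <<'E'
import h
from h import *
h.PY-=0.25
s=ctrl.sense(); print(s['joints'].round(3),s['qd'].round(2))
p1,M1,off=final([0.632,-0.268,0.13]); plan(p1,M1,n=7)
E
```

```text
[ 0.756  0.462 -0.297  2.031 -1.291  0.379  0.476] [ 1.82  0.38 -2.11  0.01  0.   -0.91  0.17]
7 rows: 5.4 5.9 5.6 0.0319 0.0181 0.0193
[ 0.644 -0.241  0.139] [ 0.7   0.13 -0.7 ]
[ 0.648 -0.26   0.117] [ 0.75  0.08 -0.66]
[ 0.649 -0.266  0.109] [ 0.76  0.06 -0.64]
```

Emit:
send_rows(deltas="0 0 0 0 0 0 -0.3;0 0 0 0 0 0 -0.3")

```text
clock: 12.2
tcp_pos: [0.6373, -0.2268, 0.1602]
tool_rot: [2.678, 0.4, -1.176]
wrist_force: [0.3, 0.0, -0.1]
opening: 0.037
```

```bash
cat > st.py <<'E'
import h
from h import *
s=ctrl.sense(); print(s['joints'].round(3),s['qd'].round(2),s['wrist_force'].round(1))
M=R.from_rotvec(s['tool_rot']).as_matrix()
Mg=R.from_rotvec([0.826,0.581,-1.775]).as_matrix(); S0=np.c_[N,-RD,UP]; off=final([0,0,0])[2]
S=M@Mg.T@S0; c=s['tcp_pos']+M@off
print("center",c.round(3),"level err",np.arccos(S[2,0]).round(3),"z axis",S[:,2].round(2),"yaw err",np.arccos(-(S[:,2]@[np.cos(PY),np.sin(PY),0])).round(2))
E
python3 st.py
```

```text
[ 0.755  0.463 -0.286  2.031 -1.291  0.385  0.475] [-0.09 -0.01  0.07 -0.    0.    0.    0.  ] [ 0.3  0.  -0.1]
center [ 0.624 -0.231  0.183] level err 0.152 z axis [-0.94 -0.31  0.14] yaw err 0.14
```

```bash
python3 - <<'E'
from h import *
s=ctrl.sense(); M=R.from_rotvec(s['tool_rot']).as_matrix()
print((M.T@np.array([8,-37,-50])/10).round(1),(M.T@np.array([8,-37,0])/10).round(1))
E
```

```text
[3.6 3.4 3.8] [-0.1  3.8  0.5]
```

Emit:
send_rows(deltas="3.6 3.4 3.8 0 0 0 -0.3;3.6 3.4 3.8 0 0 0 -0.3;3.6 3.4 3.8 0 0 0 -0.3;0 0 0 0 0 0 -0.3")

```text
clock: 12.6
tcp_pos: [0.64, -0.236, 0.1436]
tool_rot: [2.676, 0.404, -1.177]
wrist_force: [-0.1, -0.2, -0.6]
opening: 0.0373
```

```bash
python3 st.py
```

```text
[ 0.81   0.51  -0.341  2.015 -1.29   0.359  0.511] [ 0.01 -0.01 -0.01  0.01 -0.    0.01 -0.01] [-0.1 -0.2 -0.6]
center [ 0.627 -0.24   0.167] level err 0.153 z axis [-0.94 -0.31  0.14] yaw err 0.14
```

Smooth. Continue.

Emit:
send_rows(deltas="3.6 3.4 3.8 0 0 0 -0.3;3.6 3.4 3.8 0 0 0 -0.3;3.6 3.4 3.8 0 0 0 -0.3;3.6 3.4 3.8 0 0 0 -0.3;3.6 3.4 3.8 0 0 0 -0.3;2 4 1.5 0 0 0 -0.3;0 0 0 0 0 0 -0.3;0 0 0 0 0 0 -0.3;0 0 0 0 0 0 -0.3")

```text
clock: 13.5
tcp_pos: [0.6456, -0.2582, 0.1179]
tool_rot: [2.677, 0.403, -1.175]
wrist_force: [0.3, -0.5, -0.1]
opening: 0.0375
```

```bash
python3 st.py; python3 - <<'E'
from h import *
q=ctrl.snapshot("wrist"); save(q,"w7.png")
q=ctrl.snapshot("scene"); cv2.imwrite('pics/c7.png',cv2.resize(q["frame"][80:300,80:380],None,fx=2.6,fy=2.6,interpolation=cv2.INTER_CUBIC)[:,:,::-1])
for o in ("slide_medium","slide_notch","slide_narrow","slide_wide","pad_mid"):
    for d in ctrl.boxes_of(q,o): print(o,round(d["score"],2),w(q,d["position"]).round(3),np.round(proj(q,w(q,d["position"]))))
q=ctrl.snapshot("side"); cv2.imwrite('pics/s7.png',cv2.resize(q["frame"][100:340,140:450],None,fx=2.5,fy=2.5,interpolation=cv2.INTER_CUBIC)[:,:,::-1])
for o in ("slide_medium","slide_notch","slide_narrow","slide_wide"):
    for d in ctrl.boxes_of(q,o): print(o,round(d["score"],2),w(q,d["position"]).round(3),np.round(proj(q,w(q,d["position"]))))
E
```

```text
[ 0.881  0.588 -0.398  1.98  -1.284  0.331  0.567] [-0. -0. -0.  0. -0. -0.  0.] [ 0.3 -0.5 -0.1]
center [ 0.632 -0.262  0.141] level err 0.152 z axis [-0.94 -0.31  0.14] yaw err 0.14
slide_medium 0.73 [ 0.635 -0.26   0.142] [149. 169.]
slide_notch 0.67 [ 0.639 -0.256  0.142] [149. 171.]
slide_narrow 0.7 [0.534 0.102 0.051] [309. 218.]
slide_wide 0.86 [ 0.545 -0.048  0.044] [250. 201.]
slide_wide 0.53 [0.617 0.071 0.056] [283. 239.]
pad_mid 0.67 [ 0.64  -0.262  0.007] [158. 206.]
slide_medium 0.33 [0.608 0.072 0.042] [253. 163.]
slide_notch 0.39 [0.606 0.075 0.044] [252. 162.]
slide_narrow 0.56 [0.534 0.1   0.052] [218. 163.]
slide_wide 0.74 [ 0.55  -0.052  0.047] [261. 201.]
slide_wide 0.62 [0.605 0.073 0.044] [252. 162.]
slide_wide 0.19 [0.507 0.104 0.006] [207. 182.]
```

View pics/w7.png

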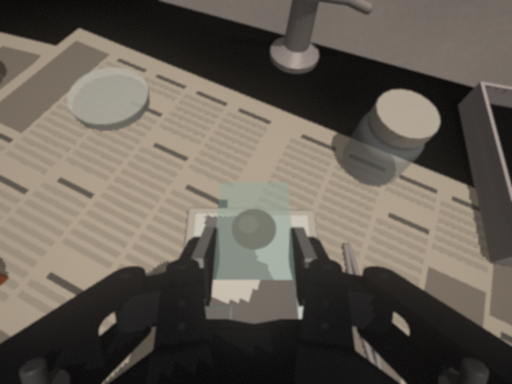

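View pics/c7.png

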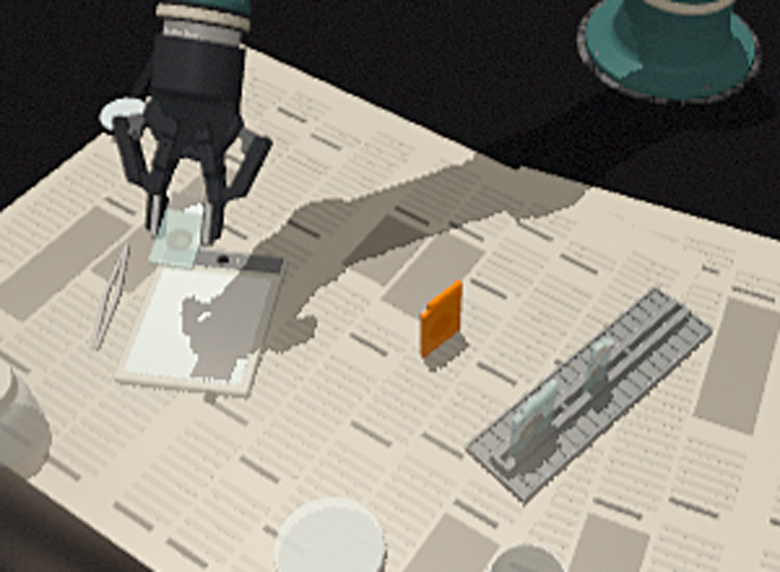

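View pics/s7.png

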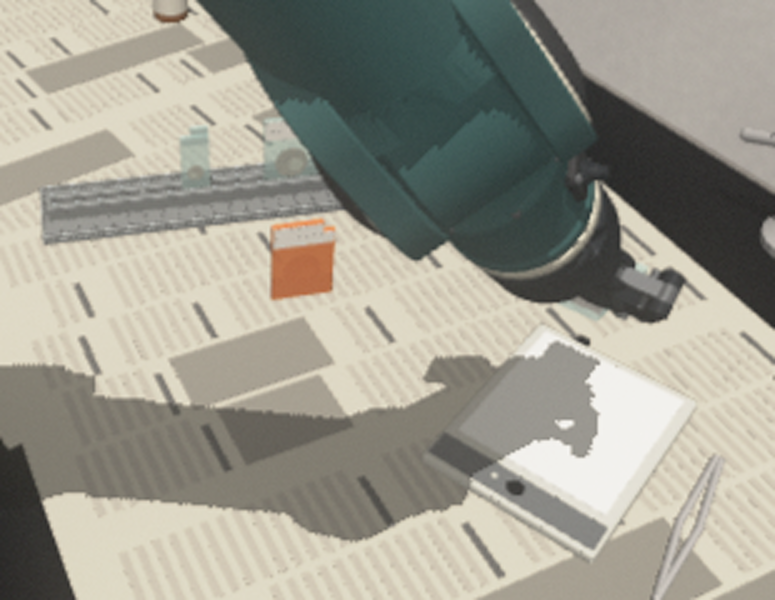

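```bash
python3 -c "
from cell import ctrl
print(ctrl.hand_in())"
```

```text
the job is handed in; nothing more can be done
None
```

I took the 38 mm slide out of the rack and handed in still holding it over the light pad. It is label face up, with the frosted end towards the switch strip.

**Last checks:**
- **Position:** the arm pose puts the slide's centre at (0.632, -0.262, 0.141), about 6 mm in plan from the pad's middle. The scene camera's detection agreed to within a few millimetres. The side camera could not see the held slide and reported the wide one in its place.
- **Orientation:** the slide is about 0.15 rad from level, and its heading is about 0.14 rad from the pad's axis. Both assume it has not shifted in the fingers, and the wrist pictures after lifting and at the end show it sitting the same way.
- **Grip and stillness:** the arm was still, with the fingers at 37.5 mm and a grip set to 30 N.
- **Other slides:** the narrow and wide slides still stand in the rack, measuring within about 10 mm of their starting places, which is about as far as the network readings scatter.

**What disagreed:**
- **Fingertips:** in the pictures the tips stood about 30 mm farther back than the stated tool frame. I went about 27 mm deeper than planned and then closed on the slide.
- **Joint 5:** it reached its limit (-1.29, read as -1.291) on the way to the pad. I left the slide slightly off level rather than push further, and the joint ended at -1.284.
- **Wrist force:** one reading of about 16 N during fast motion had dropped to under 2 N once the arm settled.

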